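# Put the salt grinder back into the sprung spice rack

## Robot

A 6-joint arm with a two-finger parallel gripper is mounted at the origin on the work surface; the furniture and walls round the work are solid. World frame = base frame: x ahead of the robot, y to its left, z up, the work surface at z = 0. Lengths are in m, angles in rad, forces in N, time in s.
With the tool pointing down it reaches from about 0.35 to 0.85 m from the base axis. Payload 8.1 kg.
Tool frame: the origin (TCP) lies midway between the tips of the shut fingers; the grasp point (between the pads) lies 19 mm behind it; z points along the fingers, y is the line along which they close (so a half turn about z gives the same grasp; the last joint's range is limited). The gripper opens to 93 mm and grips with 3 to 60 N. Pads are 15 mm wide; open, the fingers measure 128 mm over their backs; the gripper's body (75 mm by 188 mm) begins 65 mm behind the grasp point.
Start: joints at [1.032, 0.13, 1.488, -0, 1.523, -0.085], TCP at [0.263, 0.539, 0.219] pointing down, gripper open.
Joint ranges: [-2.96, 2.96], [-0.89, 2.26], [0.02, 2.5], [-1.34, 4.48], [0, 2.73], [-2.66, 2.66]. Speed limits (rad/s): [2.39, 2.39, 2.79, 3.14, 3.14, 3.14].

## Interface

Orientations are given as a rotation vector (axis times angle).
In Python, from cell import * gives the robot as it stands.
- The arm moves only by the tool move_arm, never from a script. Its argument "moves" is a list of rows, each a list of 7 numbers: the turn, a rotation vector about the tool's x, y, z in rad, then the shift along the tool's x, y, z in mm, then the finger opening in mm, from 0 to 93. A call has 1 to 12 rows; each row shifts and turns the commanded pose from where the row before left it, along the tool's axes as they then stand; what a row does not reach is not made up. A row lasts 1/8 s, in which the tool goes at most 62.5 mm and 10.7 degrees, less where a joint would pass 70% of its speed; a pose out of reach is approached as far as the arm can. A call is refused whole if a number of a shift passes 62.5 or a number of a turn 0.188, either way. A call with a gripper value outside its range is refused whole. The fingers move at their own pace and stop on an object; the grip force is fixed at half the most. Time passes only in rows, so rows that do not move let the fingers close. It gives the time, the measured TCP pose, the force, the opening and the grip force at its end, in the units of the state.
- sense(): the state, without advancing time (a new reading comes with each control period).
- snapshot(name): name is "side" or "top"; returns a dict with "frame" (480x640x3 uint8, red, green, blue), "z_map" (480x640 float32, m along the optical axis (not along the pixel's ray), 0 where there is no reading), "intrinsics" (3x3 intrinsics, pixels), "dist_coeffs" ([k1, k2, p1, p2, k3] as OpenCV has them; the pictures are not rectified), "xyz" and "attitude" of the camera in the world. Camera axes: x right, y up, looking along -z (the intrinsics and any distortion apply to the point x, -y, -z); pixel columns grow to the right and rows downward; lengths in m; the calibration is good to about 2 mm. A picture is of the moment at which its call begins.
- finish_job(): hands the job in; it is judged then, once.
The state is a dict: "time": time; "joints": joint angles; "qd": joint speeds; "joint_torque": joint torques, N m; "eef_pos": TCP position; "tool_rot": TCP orientation; "ft_force": force on the tool from outside, world axes, zero at the start; "torque": the same for the moment, N m; "grip_width": finger opening in m; "grasp_force": force on a finger pad.
Only numpy, scipy, OpenCV 4.12 (cv2) and the standard library are available. Lean on these libraries where they do the work, as an engineer would, in place of code of your own. Each camera call takes 0.05 s, during which the arm holds its last target. There are 200 camera calls.

## Task

Put the white-headed salt grinder back into the spice rack, between the two low jars and the two black-headed grinders. The others have strayed into its place: first nudge the low jars along to the clamped end board on the right and the grinders along to the sprung end plate on the left, then ease the salt grinder in from the open front, pushing the sprung plate back a little since the place is slightly too narrow, until it stands in line with the others on the rack's floor. Be gentle: the jars are glass, so keep them upright, never squeeze them hard against one another, leave everything else alone, and let go.

Things in the scene. Friction and masses are not known exactly. Their poses are not given: they have to be found in the camera images.
- rack: bamboo spice rack fixed to the island: floor board 10 mm thick, x = -63 to +38 mm, no front lip; back board with its inner face at x = +26 mm, 11 mm thick, top (with a steel rail) at z = 75 mm. Origin on the island top under the middle of the row line (where jar centres stand); x towards the back, y along the row to the left, z up
- rack_row (a point): middle of the row line on top of the floor board (10 mm above the rack's origin), axes as the rack. The jar holder (end board right, sprung plate left, on one rail) is clamped up to 9 mm left or right of nominal, not measured: feel for its ends. Nominal faces y = -115 mm (end board) and +115 mm (relaxed plate)
- plate_rods (a point): point at the rack's left side, y = 190 mm, 65 mm up: the plate's rods stick out here, at most to y = 205 mm. The plate gives 8 mm to the left, then a hard stop, and pushes back with 3 N at rest plus 0.3 N per mm. The holder's ends are 114 mm tall, x = -46 to +25 mm; the room between them is 230.5 mm, the five jars need 233 mm
- salt: the jar to put back: clear glass grinder with a white head, 48 mm diameter all the way up, 142 mm tall (glass to 88 mm, head above), about 0.24 kg; stands on the island to the left, in front of the rack. Origin at the centre of its underside, z up. Jars and bamboo are smooth: friction 0.3 to 0.4. No two jars may be pressed together with over 20 N
- jar_a: low red-capped jar in the right half of the rack: 45 mm diameter at the cap (85 to 106 mm up), 42 mm below it, 106 mm tall, about 0.11 kg. Origin at the centre of its underside, z up. Which of the two low jars stands nearer the middle varies
- jar_b: the second, identical low red-capped jar in the right half of the rack; origin as for jar_a
- grinder_a: black-headed glass grinder in the left half of the rack: 48 mm diameter all the way up, 135 mm tall, about 0.24 kg. Origin at the centre of its underside, z up. Which of the two grinders stands nearer the middle varies
- grinder_b: the second, identical black-headed grinder in the left half of the rack; origin as for grinder_a. A jar gripped by its head tips if its foot drags, so move it a hair above the floor
- tin: bystander: low round tin, 86 mm diameter, 40 mm tall, in front of the rack to the right. Origin at the centre of its underside
- drops: bystander: small dropper bottle, 33 mm diameter, 102 mm tall, left of the rack. Origin at the centre of its underside
- spoon: bystander: teaspoon, 137 mm long, 13 mm high, lying right of the rack. Origin at the centre of its underside
Not all that is in view belongs to the job. What is shaped like the jar_b but orange or purple is not meant.

How it is judged:
On the way, in this order (a step that is already met when the one before it is completed fails the run):
1. the place is opened: both low jars stand well apart from both grinders (centres more than 87 mm from each other) while the salt grinder is still outside the rack (horizontal distance between each of jar_a, jar_b and grinder_a above 0.087 m and horizontal distance between each of jar_a, jar_b and grinder_b above 0.087 m and horizontal distance between salt and rack_row above 0.06 m), for 0.2 s.
2. the salt grinder stands in the opened place, in line with the row and on the rack's floor (x of salt in the frame of rack_row between -0.006 and 0.006 m and y of salt in the frame of rack_row between -0.018 and 0.018 m and z of salt in the frame of rack_row below 0.004 m and angle between salt's own z axis and vertical below 0.06 rad), for 0.2 s.
At the end, for the whole second after the job is handed in: salt grinder upright on the rack's floor, within 6 mm of the row line and 18 mm of the row's middle, low jars to its right, black-headed grinders to its left, each upright (under 0.08 rad) on the floor within 9 mm of the row line, all at rest (all of step 2 and y of each of jar_a, jar_b in the frame of rack_row below -0.03 m and y of each of grinder_a, grinder_b in the frame of rack_row above 0.03 m and x of jar_a in the frame of rack_row between -0.009 and 0.009 m and z of each of jar_a, jar_b, grinder_a, grinder_b in the frame of rack_row below 0.006 m and angle between each of jar_a, jar_b, grinder_a, grinder_b's own z axis and vertical below 0.08 rad and x of jar_b in the frame of rack_row between -0.009 and 0.009 m and x of grinder_a in the frame of rack_row between -0.009 and 0.009 m and x of grinder_b in the frame of rack_row between -0.009 and 0.009 m and linear speed of each of jar_a, jar_b, grinder_a, grinder_b, salt below 0.01 m/s); the robot touches nothing.
It fails at once if two jars are pressed together with more than 20 N (contact force between any of jar_a, salt and jar_b above 20 N or contact force between any of grinder_a, salt and grinder_b above 20 N or contact force between salt and jar_a above 20 N or contact force between salt and grinder_a above 20 N).
It fails at once if a jar is tipped by more than 0.3 rad (angle between any of jar_a, jar_b, grinder_a, grinder_b, salt's own z axis and vertical above 0.3 rad).
It fails at once if the tin, the dropper bottle or the teaspoon is moved by more than 15 mm (distance of any of tin, drops, spoon from where it was at the start of the episode above 0.015 m).
It also fails if it takes over 72 s, if anything falls off the work surface, if the arm or the gripper's body presses on something with over 40 N, if the wrist force passes 120 N, or if a joint passes its speed limit or range.

## Working session

There is one attempt and no reset: what is moved stays moved. The work goes in short steps, Python scripts to look and compute and a tool call to move; the robot and the scene stay as the last step left them, time stands still between calls to the robot, and variables do not carry over. Pictures are saved under pics/ and viewed, at most 10 in all, crops included, and the job is handed in when it is done.

Besides the shell and the picture viewer there is one more tool, called after "Request:" as name([rows], argument=value, ...), one row to a line, values as JSON. move_arm: Moves the arm, as the interface text tells. Its arguments: {"type":"object","properties":{"moves":{"type":"array","items":{"type":"array","items":{"type":"number"}}}},"required":["moves"]}

```bash
mkdir -p pics; ls
cat > h.py <<'E'
from cell import *
import numpy as np, cv2
from scipy.spatial.transform import Rotation as R
def cam(s):
    a=np.array(s["attitude"],float)
    if a.shape==(3,3): M=a
    elif a.size==3: M=R.from_rotvec(a).as_matrix()
    else: M=R.from_quat(a).as_matrix()
    return M,np.array(s["xyz"])
def rays(s,uv):
    p=cv2.undistortPoints(np.array(uv,float).reshape(-1,1,2),np.array(s["intrinsics"]),np.array(s["dist_coeffs"])).reshape(-1,2)
    M,c=cam(s); d=np.c_[p[:,0],-p[:,1],-np.ones(len(p))]
    return c,d@M.T
def onplane(s,uv,z):
    c,d=rays(s,uv); return c+d*((z-c[2])/d[:,2])[:,None]
def cloud(s):
    v,u=np.mgrid[:480,:640]; c,d=rays(s,np.stack([u,v],-1)); P=c+d*s["z_map"].reshape(-1,1); P[s["z_map"].ravel()==0]=np.nan
    return P.reshape(480,640,3)
E
python3 - <<'E'
from h import *
import pickle
print(sense())
for n in("side","top"):
    s=snapshot(n); pickle.dump(s,open(n+".pkl","wb")); print(n,s["xyz"],s["attitude"],s["intrinsics"],s["dist_coeffs"])
    cv2.imwrite(f"pics/{n}0.png",s["frame"][:,:,::-1])
E
```

```text
pics
{'time': 0.0, 'joints': array([ 1.03162769e+00,  1.31177651e-01,  1.48929010e+00,  3.96122485e-05,
        1.52301235e+00, -8.53860966e-02]), 'qd': array([ 4.48988764e-04, -2.93579597e-04,  1.86000594e-05,  6.90537604e-04,
        1.08281348e-03,  8.39608642e-04]), 'joint_torque': array([-1.18980474e-04, -5.59856629e+01, -4.91753161e+01,  7.67927477e-02,
        3.54787242e-02, -1.31928673e-04]), 'eef_pos': array([0.26267976, 0.53879547, 0.21757168]), 'tool_rot': array([-7.06563648e-01, -3.06047132e+00,  2.80175644e-03]), 'ft_force': array([-0.43450092, -0.69402052, -0.50283178]), 'torque': array([-0.00854926, -0.01888583, -0.0184291 ]), 'grasp_force': 0.0, 'grip_width': 0.09292199521415472}
side [-0.09068516  0.80941382  0.72831036] [ 0.34788045 -1.22808476 -2.27226826] [[515.14525411   0.         319.58208811]
 [  0.         515.14525411 237.87937353]
 [  0.           0.           1.        ]] [0.01362004 0.         0.         0.         0.        ]
top [ 0.39644155 -0.02025003  1.02458385] [ 0.04868246 -0.04494062 -1.55342242] [[455.38719728   0.         312.01820353]
 [  0.         455.38719728 248.16208528]
 [  0.           0.           1.        ]] [-0.06010296  0.          0.          0.          0.        ]
```

View pics/side0.png

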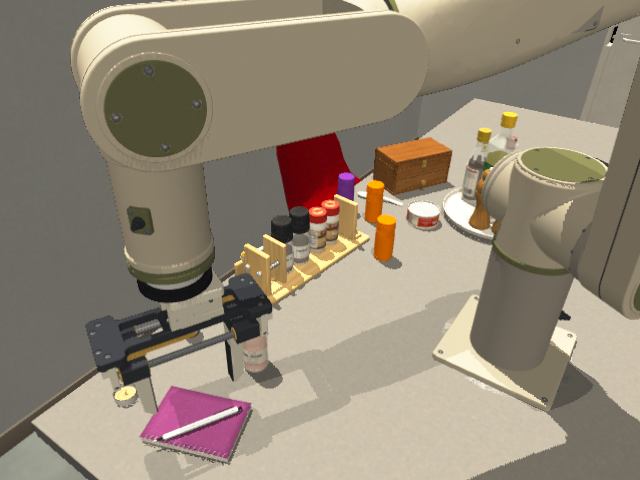

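View pics/top0.png

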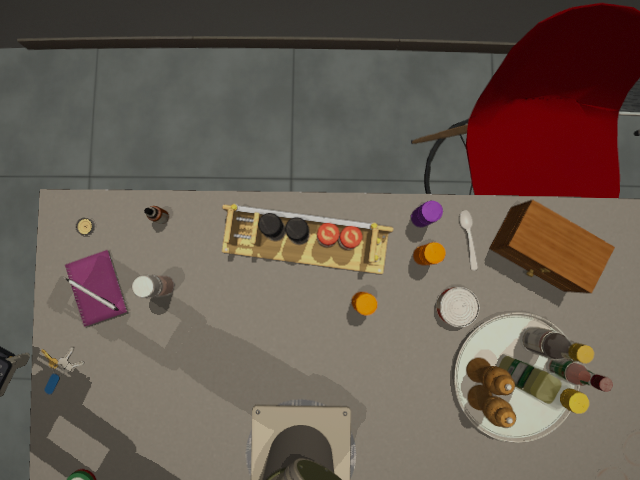

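The top view shows the rack at about (305,240). The black heads are at (271,225) and (297,230), the red caps at (328,235) and (350,237), and the white-headed salt at (145,287). The orange (432,253), (365,303) and purple (427,213) jars are decoys. Next I'll measure.

Run:
```python
from h import *
import pickle
s=pickle.load(open("top.pkl","rb")); P=cloud(s); f=s["frame"]; hsv=cv2.cvtColor(f,cv2.COLOR_RGB2HSV)
H,S,V=[hsv[...,i].astype(int) for i in range(3)]; Z=P[...,2]
def roi(u0,u1,v0,v1):
    m=np.zeros(H.shape,bool); m[v0:v1,u0:u1]=1; return m
def top(name,m,h,off=0):
    m=m&(abs(Z-h)<.006); n,l,st,c=cv2.connectedComponentsWithStats(m.astype(np.uint8))
    for i in range(1,n):
        if st[i,4]>120:
            pts=np.argwhere(l==i)[:,::-1]; (cc,r)=cv2.minEnclosingCircle(pts.astype(np.float32))
            q=onplane(s,[cc],h)[0]; print(name,st[i,4],np.round(cc,1),"px r",round(r,1),"r m",round(r*(s['xyz'][2]-h)/455,4),"ctr",np.round(q,4),"cloudmed",np.round(np.median(P[l==i],0),4))
A=roi(60,460,180,340)
for h in (.145,.116,.142,.102,.106,.04): top(h,A,h)
# rack wood: floor front edge
top("tin",roi(430,490,280,330),.04)
fl=roi(215,395,200,280)&(abs(Z-.010)<.004)&(S>60)
q=P[fl][:,:2]; print("floor",len(q)); 
pts=np.argwhere(fl)[:,::-1].astype(np.float32); print(cv2.minAreaRect(pts))
w=onplane(s,pts,.010)[:,:2]; 
# front edge: min x per y bin
yb=np.arange(w[:,1].min(),w[:,1].max(),.004); e=np.array([[y,w[(abs(w[:,1]-y)<.002)][:,0].min()] for y in yb if (abs(w[:,1]-y)<.002).any()])
k=np.polyfit(e[:,0],e[:,1],1)
for _ in range(4):
    r=e[:,1]-np.polyval(k,e[:,0]); g=abs(r)<max(.002,1.0*np.median(abs(r))); k=np.polyfit(e[g,0],e[g,1],1)
print("edge x=a*y+b",k,"yaw",np.degrees(np.arctan(-k[0])),g.sum(),len(e), "ends",w[:,1].min(),w[:,1].max())
rl=roi(215,400,195,245)&(abs(Z-.075)<.005); p=P[rl]; print("rail",len(p),np.polyfit(p[:,1],p[:,0],1),np.median(p[:,2]),p[:,1].min(),p[:,1].max())
rl=roi(215,400,195,290)&(abs(Z-.124)<.006); 
n,l,st,c=cv2.connectedComponentsWithStats(rl.astype(np.uint8))
for i in range(1,n):
    if st[i,4]>8: print("h124",st[i],np.round([P[l==i].min(0),P[l==i].max(0),np.median(P[l==i],0)],4).tolist())
cv2.imwrite("pics/crop.png",cv2.resize(f[190:300,210:400,::-1],None,fx=4,fy=4,interpolation=cv2.INTER_CUBIC))
```

```text
0.145 417 [269.8 224. ] px r 11.5 r m 0.0223 ctr [0.4947 0.0652 0.145 ] cloudmed [0.4946 0.0649 0.1455]
0.145 415 [296.5 228.5] px r 11.6 r m 0.0223 ctr [0.4867 0.013  0.145 ] cloudmed [0.4863 0.0124 0.1454]
0.145 407 [143.2 285.9] px r 11.9 r m 0.023 ctr [0.37   0.3092 0.145 ] cloudmed [0.3699 0.3108 0.1425]
0.116 207 [228.5 225.5] px r 17.1 r m 0.0342 ctr [0.4936 0.151  0.116 ] cloudmed [0.4944 0.1512 0.1142]
0.116 141 [253.5 227.5] px r 15.7 r m 0.0314 ctr [0.4903 0.1005 0.116 ] cloudmed [0.4896 0.0981 0.1123]
0.116 730 [339.5 234.5] px r 21.8 r m 0.0435 ctr [ 0.4791 -0.0722  0.116 ] cloudmed [ 0.4778 -0.0692  0.117 ]
0.116 208 [372.5 245. ] px r 17.4 r m 0.0347 ctr [ 0.4591 -0.1385  0.116 ] cloudmed [ 0.4591 -0.1393  0.1143]
0.142 406 [270. 224.] px r 11.7 r m 0.0227 ctr [0.4949 0.0651 0.142 ] cloudmed [0.4946 0.0649 0.1453]
0.142 399 [296.7 228.6] px r 11.7 r m 0.0226 ctr [0.4868 0.0128 0.142 ] cloudmed [0.486  0.0124 0.1452]
0.142 430 [143.1 285.7] px r 11.9 r m 0.0231 ctr [0.3703 0.3104 0.142 ] cloudmed [0.3699 0.3102 0.1424]
0.102 319 [430.6 211. ] px r 11.8 r m 0.0239 ctr [ 
[... 1404 characters left out ...]
8], [0.4931, -0.031, 0.1197], [0.4872, -0.033, 0.119]]
h124 [323 228  11  10  29] [[0.4731, -0.059, 0.118], [0.4915, -0.0391, 0.1226], [0.4833, -0.047, 0.119]]
h124 [345 228   7  15  37] [[0.4641, -0.0951, 0.1181], [0.4923, -0.083, 0.1204], [0.4762, -0.0888, 0.1186]]
h124 [353 229   5   5  13] [[0.4823, -0.107, 0.1182], [0.4904, -0.0989, 0.1206], [0.4863, -0.103, 0.1188]]
h124 [331 232   8  11  21] [[0.4636, -0.069, 0.1181], [0.4839, -0.0551, 0.1212], [0.4716, -0.0631, 0.1188]]
h124 [324 238   7   7  19] [[0.4595, -0.0533, 0.1181], [0.4713, -0.0413, 0.1209], [0.4653, -0.0473, 0.1188]]
h124 [354 239   7   5  13] [[0.4624, -0.1129, 0.1182], [0.4705, -0.1011, 0.1208], [0.4664, -0.1051, 0.1186]]
```

View pics/crop.png

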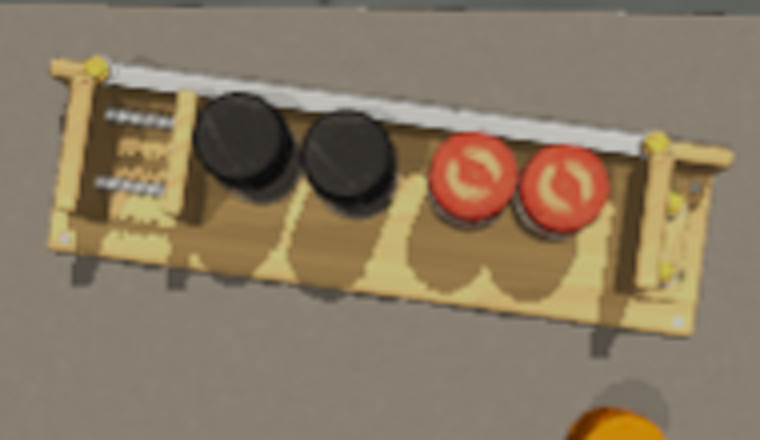

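The enlarged crop shows, left to right: the plate at (185,150), black heads at (243,138) and (348,155), red caps at (473,175) and (563,188), and the end board at (655,215). These are the four in-rack jars. The white-topped grinder at (143,286), top 0.142 m, is the salt. Next I'll fix the rack frame.

```bash
cat >> h.py <<'E'
YAW=np.radians(-6.7); ex=np.array([np.cos(YAW),np.sin(YAW)]); ey=np.array([-np.sin(YAW),np.cos(YAW)])
O=np.array([0.4871,0.])   # provisional
def torack(p): d=np.asarray(p)[...,:2]-O; return np.stack([d@ex,d@ey],-1)*1000
def seejars(s):
    P=cloud(s); Z=P[...,2]; hsv=cv2.cvtColor(s["frame"],cv2.COLOR_RGB2HSV).astype(int)
    T=torack(P); reg=(abs(T[...,0])<60)&(abs(T[...,1])<150)
    out={}
    for nm,m,h in (("red",reg&((hsv[...,0]<8)|(hsv[...,0]>172))&(hsv[...,1]>120)&(Z>.105),.116),("blk",reg&(Z>.136)&(hsv[...,2]<90),.145),("wht",(Z>.136)&(Z<.16)&(hsv[...,2]>120)&(hsv[...,1]<60),.142)):
        m=cv2.morphologyEx(m.astype(np.uint8),cv2.MORPH_CLOSE,np.ones((3,3)))
        if nm=="red": 
            d=cv2.distanceTransform(np.pad(m,1),cv2.DIST_L2,5)[1:-1,1:-1]; m=(d>5).astype(np.uint8)
        n,l,st,c=cv2.connectedComponentsWithStats(m)
        out[nm]=[(st[i,4],np.round(onplane(s,[c[i]],h)[0],4),np.round(torack(onplane(s,[c[i]],h)[0]),1)) for i in range(1,n) if st[i,4]>30]
    return out
def st():
    q=sense(); Rm=R.from_rotvec(q["tool_rot"]).as_matrix(); y=Rm[:,1]
    print("t",round(q["time"],2),"tcp",np.round(q["eef_pos"],4),"rack",np.round(torack(q["eef_pos"]),1),"z mm",round(q["eef_pos"][2]*1000,1),"yaw_y",round(np.degrees(np.arctan2(y[1],y[0])),2),"toolz",np.round(Rm[:,2],4),"F",np.round(q["ft_force"],2),"M",np.round(q["torque"],2),"w",round(q["grip_width"]*1000,1),"gf",round(q["grasp_force"],1))
    return q
E
python3 - <<'E'
from h import *
import pickle
s=pickle.load(open("top.pkl","rb")); P=cloud(s)
for k,v in seejars(s).items():
    for a in v: print(k,*a)
fl=np.zeros((480,640),np.uint8); Z=P[...,2]; hsv=cv2.cvtColor(s["frame"],cv2.COLOR_RGB2HSV)
fl[200:285,215:395]=((abs(Z-.010)<.004)&(hsv[...,1]>60))[200:285,215:395]
pts=np.argwhere(fl)[:,::-1].astype(float); w=torack(onplane(s,pts,.010))
print("floor left/right ends",np.percentile(w[:,1],[0.3,1,99,99.7]), "front",np.percentile(w[:,0],[0.3,1,2,5]))
for a in range(-150,151,50):
    g=abs(w[:,1]-a)<6; print(a,np.sort(w[g,0])[:3].round(1))
T=torack(P)
for nm,lo,hi in (("plate",80,115),("board",-150,-115),("post",130,175)):
    m=(Z>.108)&(Z<.120)&(T[...,1]>lo)&(T[...,1]<hi)&(abs(T[...,0]+10)<45)&(hsv[...,1]>40)
    uv=np.argwhere(m)[:,::-1].astype(float); q=torack(onplane(s,uv,.114)); k=np.polyfit(q[:,0],q[:,1],1)
    print(nm,len(q),"y",q[:,1].min().round(1),q[:,1].max().round(1),"mean",q.mean(0).round(1),"slope deg",np.degrees(k[0]).round(2),"x",q[:,0].min().round(1),q[:,0].max().round(1))
st()
E
```

```text
blk 422 [0.4943 0.0652 0.145 ] [-0.5 65.6]
blk 421 [0.4863 0.0127 0.145 ] [-2.2 12.5]
wht 399 [0.37   0.3117 0.142 ] [-152.7  295.9]
floor left/right ends [-183.12323358 -181.73528101  172.77405212  178.05980697] front [-63.92260225 -63.56494917 -63.06990871 -61.70646676]
-150 [-64.4 -63.9 -63.6]
-100 [-64.  -63.7 -63.5]
-50 [-63.9 -63.7 -63.4]
0 [-63.9 -63.6 -63.3]
50 [-63.8 -63.5 -63.2]
100 [-63.7 -62.4 -62.1]
150 [-63.7 -63.4 -62.4]
plate 161 y 82.0 102.8 mean [-8.9 97.5] slope deg -0.14 x -40.0 23.4
board 219 y -147.3 -115.6 mean [ -11.4 -140.6] slope deg 0.54 x -46.2 23.5
post 217 y 144.3 157.3 mean [-10.8 150.9] slope deg -0.16 x -45.2 23.3
t 0.1 tcp [0.2628 0.5388 0.2177] rack [-285.7  509. ] z mm 217.7 yaw_y 64.0 toolz [-8.0e-04 -1.4e-03 -1.0e+00] F [-0.33 -0.71 -0.12] M [0.01 0.   0.06] w 92.9 gf 0.0
```

```bash
python3 - <<'E'
import re
t=open("h.py").read()
t=t.replace('''reg&((hsv[...,0]<8)|(hsv[...,0]>172))&(hsv[...,1]>120)&(Z>.105),.116)''','''(abs(T[...,0])<30)&(T[...,1]<-15)&(T[...,1]>-128)&(Z>.109)&(Z<.124),.116)''').replace("d>5)","d>6)").replace("st[i,4]>30","st[i,4]>8")
open("h.py","w").write(t)
E
python3 - <<'E'
from h import *
import pickle
s=pickle.load(open("top.pkl","rb"))
for k,v in seejars(s).items():
    for a in v: print(k,*a)
E
```

```text
red 82 [ 0.4803 -0.05    0.116 ] [ -0.9 -50.4]
red 77 [ 0.4751 -0.0945  0.116 ] [ -0.9 -95.3]
blk 422 [0.4943 0.0652 0.145 ] [-0.5 65.6]
blk 421 [0.4863 0.0127 0.145 ] [-2.2 12.5]
wht 399 [0.37   0.3117 0.142 ] [-152.7  295.9]
wht 12 [ 0.283  -0.5203  0.142 ] [-142.  -540.6]
```

Request:
move_arm([
  [0,0,0.176,0,0,0,93],
  [0,0,0.176,0,0,0,93],
  [0,0,0.176,0,0,0,93],
  [0,0,0.176,0,0,0,93],
  [0,0,0.176,0,0,0,93],
  [0,0,0.176,0,0,0,93],
  [0,0,0.176,0,0,0,93],
])

```text
time: 0.98
eef_pos: [0.2628, 0.539, 0.218]
tool_rot: [2.351, 2.083, -0.002]
ft_force: [0.7, 0.5, 0.5]
grip_width: 0.093
grasp_force: 0.0
```

Request:
move_arm([
  [0,0,0,-50,23.8,0,93],
  [0,0,0,-50,23.8,0,93],
  [0,0,0,-50,23.8,0,93],
  [0,0,0,-50,23.8,0,93],
  [0,0,0,-50,23.8,0,93],
  [0,0,0,-50,23.8,0,93],
  [0,0,0,-50,23.8,0,93],
  [0,0,0,-50,23.8,0,93],
  [0,0,0,-50,23.8,0,93],
  [0,0,0,-50,23.8,0,93],
  [0,0,0,-50,23.8,0,93],
  [0,0,0,-50,23.8,0,93],
])

```text
time: 2.48
eef_pos: [0.478, -0.0913, 0.2184]
tool_rot: [-2.346, -2.09, -0.0]
ft_force: [1.2, 0.3, -0.6]
grip_width: 0.0929
grasp_force: 0.0
```

```bash
python3 -c "
from h import *
st()"
```

```text
t 2.48 tcp [ 0.478  -0.0913  0.2184] rack [  1.6 -91.8] z mm 218.4 yaw_y -6.61 toolz [-1.e-04  2.e-04 -1.e+00] F [ 1.17  0.26 -0.6 ] M [-0.06  0.08  0.03] w 92.9 gf 0.0
```

Request:
move_arm([
  [0,0,0,-3.5,-2,30,93],
  [0,0,0,0,0,40,93],
  [0,0,0,0,0,40,93],
  [0,0,0,0,0,21,93],
  [0,0,0,0,0,0,93],
])

```text
time: 3.1
eef_pos: [0.4735, -0.0922, 0.0853]
tool_rot: [-2.342, -2.087, 0.004]
ft_force: [0.3, -0.4, 0.6]
grip_width: 0.093
grasp_force: 0.0
```

```bash
python3 -c "
from h import *
st()
s=snapshot('side'); cv2.imwrite('pics/side1.png',cv2.resize(s['frame'][150:310,200:420,::-1],None,fx=3.5,fy=3.5))"
```

```text
t 3.1 tcp [ 0.4735 -0.0922  0.0853] rack [ -2.8 -93.1] z mm 85.3 yaw_y -6.59 toolz [-0.0047  0.0014 -1.    ] F [ 0.27 -0.36  0.62] M [-0.11  0.06  0.02] w 93.0 gf 0.0
```

View pics/side1.png

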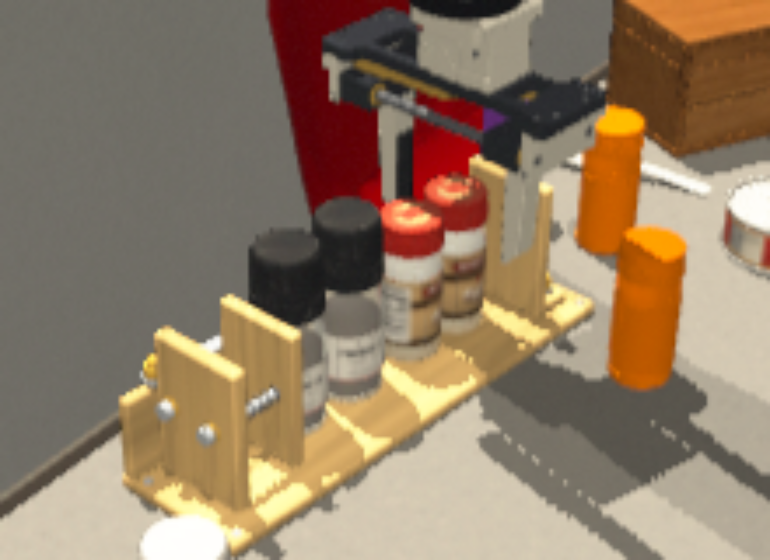

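The crop shows the open fingers straddling the right-hand red jar at (455,195), clear of the rail. I'll close on it now.

Request:
move_arm([
  [0,0,0,-1.5,1.5,0,93],
  [0,0,0,0,0,0,70],
  [0,0,0,0,0,0,55],
  [0,0,0,0,0,0,40],
  [0,0,0,0,0,0,40],
  [0,0,0,0,0,0,40],
  [0,0,0,0,0,0,40],
])

```text
time: 4.03
eef_pos: [0.4768, -0.0944, 0.0876]
tool_rot: [-2.345, -2.09, 0.0]
ft_force: [0.6, -0.7, 0.1]
grip_width: 0.0436
grasp_force: 30.0
```

```bash
python3 -c "
from h import *
st()"
```

```text
t 4.03 tcp [ 0.4768 -0.0944  0.0876] rack [  0.8 -95. ] z mm 87.6 yaw_y -6.59 toolz [-1.e-04  0.e+00 -1.e+00] F [ 0.57 -0.67  0.12] M [-0.05  0.06 -0.01] w 43.6 gf 30.0
```

Request:
move_arm([
  [0,0,0,0,0,-1.5,40],
  [0,0,0,0,0,0,40],
  [0,0,0,-5,0,0,40],
  [0,0,0,-5,0,0,40],
  [0,0,0,-3,0,0,40],
  [0,0,0,0,0,0,40],
  [0,0,0,0,0,0,40],
])

```text
time: 4.9
eef_pos: [0.4753, -0.1074, 0.0891]
tool_rot: [-2.346, -2.09, 0.0]
ft_force: [-0.2, 0.2, -0.5]
grip_width: 0.044
grasp_force: 30.0
```

```bash
python3 -c "
from h import *
st()"
```

```text
t 4.9 tcp [ 0.4753 -0.1074  0.0891] rack [   0.8 -108. ] z mm 89.1 yaw_y -6.6 toolz [-1.e-04  0.e+00 -1.e+00] F [-0.22  0.16 -0.5 ] M [-0.09  0.07  0.01] w 44.0 gf 30.0
```

Request:
move_arm([
  [0,0,0,-1.5,0,0,40],
  [0,0,0,0,0,0,40],
  [0,0,0,0,0,0,40],
])

```text
time: 5.28
eef_pos: [0.4752, -0.1088, 0.0891]
tool_rot: [2.345, 2.09, -0.0]
ft_force: [0.0, 0.1, -1.3]
grip_width: 0.0443
grasp_force: 30.0
```

Request:
move_arm([
  [0,0,0,-1,0,0,40],
  [0,0,0,0,0,0,40],
  [0,0,0,0,0,0,40],
])

```text
time: 5.65
eef_pos: [0.4751, -0.1098, 0.0892]
tool_rot: [2.345, 2.09, 0.0]
ft_force: [-1.1, 0.4, -0.9]
grip_width: 0.0441
grasp_force: 30.0
```

Request:
move_arm([
  [0,0,0,-1,0,0,40],
  [0,0,0,0,0,0,40],
  [0,0,0,0,0,0,40],
])

```text
time: 6.02
eef_pos: [0.4749, -0.1108, 0.0892]
tool_rot: [-2.345, -2.09, -0.0]
ft_force: [0.6, 0.1, -0.4]
grip_width: 0.0439
grasp_force: 30.0
```

Request:
move_arm([
  [0,0,0,-1,0,0,40],
  [0,0,0,0,0,0,40],
  [0,0,0,0,0,0,40],
])

```text
time: 6.4
eef_pos: [0.4748, -0.1118, 0.0891]
tool_rot: [-2.346, -2.09, -0.0]
ft_force: [0.6, 0.2, -0.4]
grip_width: 0.0439
grasp_force: 30.0
```

Request:
move_arm([
  [0,0,0,-1,0,0,40],
  [0,0,0,0,0,0,40],
  [0,0,0,0,0,0,40],
])

```text
time: 6.78
eef_pos: [0.4747, -0.1129, 0.0892]
tool_rot: [2.345, 2.09, -0.0]
ft_force: [0.7, 0.1, -1.1]
grip_width: 0.0439
grasp_force: 30.0
```

Request:
move_arm([
  [0,0,0,-1,0,0,40],
  [0,0,0,0,0,0,40],
  [0,0,0,0,0,0,40],
])

```text
time: 7.15
eef_pos: [0.4747, -0.1129, 0.0891]
tool_rot: [-2.344, -2.09, -0.002]
ft_force: [1.0, 5.3, -0.6]
grip_width: 0.0443
grasp_force: 30.0
```

Request:
move_arm([
  [0,0,0,0.7,0,0,40],
  [0,0,0,0,0,1.6,40],
  [0,0,0,0,0,0,40],
  [0,0,0,0,0,0,60],
  [0,0,0,0,0,0,93],
  [0,0,0,0,0,0,93],
  [0,0,0,0,0,0,93],
])

```text
time: 8.02
eef_pos: [0.4746, -0.1133, 0.0875]
tool_rot: [2.345, 2.09, -0.0]
ft_force: [0.6, 0.4, -0.1]
grip_width: 0.0797
grasp_force: 0.0
```

Request:
move_arm([
  [0,0,0,21,0,0,93],
  [0,0,0,21,0,0,93],
  [0,0,0,21,0,0,93],
  [0,0,0,0,0,0,93],
  [0,0,0,0,0,0,93],
])

```text
time: 8.65
eef_pos: [0.4818, -0.0509, 0.0875]
tool_rot: [2.345, 2.09, -0.0]
ft_force: [0.0, -0.0, -0.4]
grip_width: 0.0928
grasp_force: 0.0
```

```bash
python3 -c "
from h import *
st(); s=snapshot('top')
for k,v in seejars(s).items():
    for a in v: print(k,*a)"
```

```text
t 8.65 tcp [ 0.4818 -0.0509  0.0875] rack [  0.7 -51.2] z mm 87.5 yaw_y -6.57 toolz [-1.e-04 -4.e-04 -1.e+00] F [ 0.05 -0.05 -0.38] M [-0.09  0.02  0.03] w 92.8 gf 0.0
blk 17 [0.6155 0.0078 0.145 ] [126.6  22.7]
blk 1437 [ 0.4662 -0.0527  0.145 ] [-14.6 -54.7]
blk 13 [0.584  0.0167 0.145 ] [94.3 27.9]
blk 10 [ 0.5866 -0.173   0.145 ] [ 119.  -160.2]
blk 18 [ 0.5604 -0.1714  0.145 ] [  92.8 -161.6]
blk 22 [0.5453 0.0261 0.145 ] [54.8 32.8]
blk 17 [ 0.5302 -0.1662  0.145 ] [  62.2 -160. ]
blk 322 [0.4954 0.0699 0.145 ] [ 0.  70.4]
blk 35 [0.4841 0.0407 0.145 ] [-7.7 40. ]
blk 29 [ 0.4872 -0.1589  0.145 ] [  18.6 -157.8]
blk 12 [ 0.4479 -0.1523  0.145 ] [ -21.2 -155.8]
wht 399 [0.3697 0.3119 0.142 ] [-153.   296.1]
wht 13 [ 0.2828 -0.5205  0.142 ] [-142.2 -540.8]
```

Request:
move_arm([
  [0,0,0,0.5,-0.5,0,70],
  [0,0,0,0,0,0,50],
  [0,0,0,0,0,0,40],
  [0,0,0,0,0,0,40],
  [0,0,0,0,0,0,40],
  [0,0,0,0,0,-1.5,40],
  [0,0,0,0,0,0,40],
  [0,0,0,-5,0,0,40],
  [0,0,0,-5,0,0,40],
  [0,0,0,-5,0,0,40],
  [0,0,0,0,0,0,40],
  [0,0,0,0,0,0,40],
])

```text
time: 10.2
eef_pos: [0.4797, -0.0649, 0.089]
tool_rot: [-2.346, -2.09, -0.0]
ft_force: [-0.3, 0.1, -0.9]
grip_width: 0.0436
grasp_force: 30.0
```

Request:
move_arm([
  [0,0,0,-1,0,0,40],
  [0,0,0,0,0,0,40],
  [0,0,0,0,0,0,40],
])

```text
time: 10.58
eef_pos: [0.4796, -0.0658, 0.089]
tool_rot: [-2.345, -2.09, 0.0]
ft_force: [-1.4, -0.1, -1.3]
grip_width: 0.0443
grasp_force: 30.0
```

Request:
move_arm([
  [0,0,0,-1,0,0,40],
  [0,0,0,0,0,0,40],
  [0,0,0,0,0,0,40],
])

```text
time: 10.95
eef_pos: [0.4795, -0.0669, 0.0891]
tool_rot: [2.345, 2.09, 0.0]
ft_force: [0.0, -0.4, -1.7]
grip_width: 0.0442
grasp_force: 30.0
```

Request:
move_arm([
  [0,0,0,-1,0,0,40],
  [0,0,0,0,0,0,40],
  [0,0,0,0,0,0,40],
])

```text
time: 11.32
eef_pos: [0.4793, -0.0679, 0.089]
tool_rot: [-2.345, -2.09, 0.0]
ft_force: [-0.7, 0.9, -0.6]
grip_width: 0.0438
grasp_force: 30.0
```

Request:
move_arm([
  [0,0,0,-1,0,0,40],
  [0,0,0,0,0,0,40],
  [0,0,0,0,0,0,40],
])

```text
time: 11.7
eef_pos: [0.4793, -0.0689, 0.089]
tool_rot: [2.345, 2.09, 0.0]
ft_force: [-0.7, -0.7, -0.9]
grip_width: 0.0439
grasp_force: 30.0
```

Request:
move_arm([
  [0,0,0,-0.8,0,0,40],
  [0,0,0,0,0,0,40],
  [0,0,0,0,0,0,40],
])

```text
time: 12.08
eef_pos: [0.4792, -0.0697, 0.0891]
tool_rot: [2.345, 2.09, 0.0]
ft_force: [0.5, -0.5, -1.1]
grip_width: 0.0441
grasp_force: 30.0
```

Request:
move_arm([
  [0,0,0,-0.8,0,0,40],
  [0,0,0,0,0,0,40],
  [0,0,0,0,0,0,40],
])

```text
time: 12.45
eef_pos: [0.4791, -0.0702, 0.089]
tool_rot: [-2.345, -2.09, -0.0]
ft_force: [0.4, 1.8, -0.3]
grip_width: 0.0438
grasp_force: 30.0
```

```bash
python3 -c "
from h import *
import time
q=st(); s=snapshot('side'); st()
cv2.imwrite('pics/side2.png',cv2.resize(s['frame'][180:310,230:400,::-1],None,fx=4.5,fy=4.5))"
```

```text
t 12.45 tcp [ 0.4791 -0.0702  0.089 ] rack [  0.2 -70.7] z mm 89.0 yaw_y -6.59 toolz [ 0.e+00  3.e-04 -1.e+00] F [ 0.41  1.81 -0.33] M [ 0.24  0.06 -0.04] w 43.8 gf 30.0
t 12.5 tcp [ 0.4791 -0.0702  0.089 ] rack [  0.2 -70.7] z mm 89.0 yaw_y -6.59 toolz [ 0.e+00  3.e-04 -1.e+00] F [ 0.06  2.26 -1.91] M [0.28 0.02 0.02] w 43.7 gf 30.0
```

Request:
move_arm([
  [0,0,0,0,0,1.6,40],
  [0,0,0,0,0,0,40],
  [0,0,0,0,0,0,65],
  [0,0,0,0,0,0,93],
  [0,0,0,0,0,0,93],
  [0,0,0,0,0,0,93],
])

```text
time: 13.25
eef_pos: [0.479, -0.0705, 0.0874]
tool_rot: [2.346, 2.09, -0.0]
ft_force: [0.1, 0.7, -0.1]
grip_width: 0.0795
grasp_force: 0.0
```

Request:
move_arm([
  [0,0,0,0,0,-19,93],
  [0,0,0,27,0,0,93],
  [0,0,0,27,0,0,93],
  [0,0,0,27,0,0,93],
  [0,0,0,27,0,0,93],
  [0,0,0,27,-0.5,0,93],
  [0,0,0,0,0,0,93],
  [0,0,0,0,0,0,93],
])

```text
time: 14.25
eef_pos: [0.494, 0.0633, 0.1063]
tool_rot: [2.345, 2.091, -0.001]
ft_force: [0.3, -1.0, 0.5]
grip_width: 0.0928
grasp_force: 0.0
```

```bash
python3 -c "
from h import *
st()
s=snapshot('side'); cv2.imwrite('pics/side3.png',cv2.resize(s['frame'][160:310,215:400,::-1],None,fx=4,fy=4))"
```

```text
t 14.25 tcp [0.494  0.0633 0.1063] rack [-0.6 63.7] z mm 106.3 yaw_y -6.56 toolz [-3.e-04 -4.e-04 -1.e+00] F [ 0.29 -1.01  0.55] M [-0.09  0.08 -0.01] w 92.8 gf 0.0
```

View pics/side3.png

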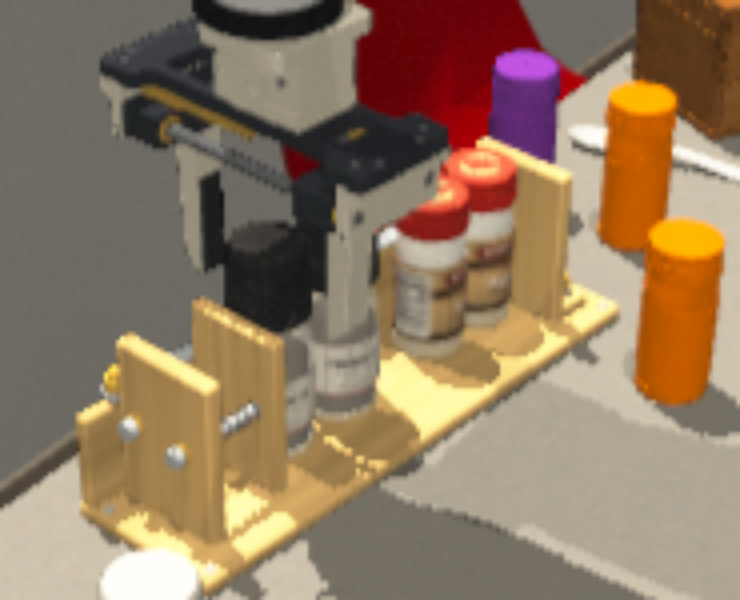

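The low jars stand upright at the end board, (432,280) and (480,235) in the crop. The fingers straddle the left grinder at (265,270).

Request:
move_arm([
  [0,0,0,1.5,0,0,75],
  [0,0,0,0,0,0,60],
  [0,0,0,0,0,0,44],
  [0,0,0,0,0,0,44],
  [0,0,0,0,0,0,44],
  [0,0,0,0,0,-1.5,44],
  [0,0,0,0,0,0,44],
  [0,0,0,1.5,0,0,44],
  [0,0,0,0,0,0,44],
  [0,0,0,0,0,0,44],
])

```text
time: 15.55
eef_pos: [0.4944, 0.0668, 0.1079]
tool_rot: [-2.345, -2.09, 0.0]
ft_force: [0.6, 0.5, -2.8]
grip_width: 0.0473
grasp_force: 29.9
```

Request:
move_arm([
  [0,0,0,1,0,0,44],
  [0,0,0,0,0,0,44],
  [0,0,0,0,0,0,44],
])

```text
time: 15.92
eef_pos: [0.4945, 0.0677, 0.108]
tool_rot: [2.345, 2.09, -0.0]
ft_force: [0.3, 0.1, -2.4]
grip_width: 0.0475
grasp_force: 29.9
```

Request:
move_arm([
  [0,0,0,1,0,0,44],
  [0,0,0,0,0,0,44],
  [0,0,0,0,0,0,44],
])

```text
time: 16.3
eef_pos: [0.4946, 0.0684, 0.1079]
tool_rot: [2.345, 2.09, -0.001]
ft_force: [-0.4, -2.1, -1.1]
grip_width: 0.0471
grasp_force: 29.9
```

```bash
python3 -c "
from h import *
st()"
```

```text
t 16.3 tcp [0.4946 0.0684 0.1079] rack [-0.5 68.8] z mm 107.9 yaw_y -6.59 toolz [-1.e-04 -5.e-04 -1.e+00] F [-0.38 -2.14 -1.11] M [-0.55  0.2  -0.04] w 47.1 gf 29.9
```

Request:
move_arm([
  [0,0,0,0,0,1.6,44],
  [0,0,0,0,0,0,44],
  [0,0,0,0,0,0,65],
  [0,0,0,0,0,0,93],
  [0,0,0,0,0,0,93],
  [0,0,0,0,0,0,93],
  [0,0,0,-18,0,0,93],
  [0,0,0,-19,0,0,93],
  [0,0,0,-19,0,0,93],
  [0,0,0,0,0,0,93],
  [0,0,0,0,0,0,93],
])

```text
time: 17.68
eef_pos: [0.4882, 0.0129, 0.1064]
tool_rot: [-2.346, -2.089, -0.0]
ft_force: [0.0, 0.1, 0.4]
grip_width: 0.0929
grasp_force: 0.0
```

```bash
python3 -c "
from h import *
st()"
```

```text
t 17.68 tcp [0.4882 0.0129 0.1064] rack [-0.4 12.9] z mm 106.4 yaw_y -6.64 toolz [ 1.e-04  2.e-04 -1.e+00] F [0.01 0.15 0.4 ] M [-0.04  0.13  0.01] w 92.9 gf 0.0
```

Request:
move_arm([
  [0,0,0,0,0,0,75],
  [0,0,0,0,0,0,60],
  [0,0,0,0,0,0,44],
  [0,0,0,0,0,0,44],
  [0,0,0,0,0,0,44],
  [0,0,0,0,0,-1.5,44],
  [0,0,0,0,0,0,44],
  [0,0,0,3,0,0,44],
  [0,0,0,2,0,0,44],
  [0,0,0,0,0,0,44],
  [0,0,0,0,0,0,44],
])

```text
time: 19.05
eef_pos: [0.4888, 0.0181, 0.1078]
tool_rot: [-2.345, -2.09, 0.0]
ft_force: [-0.0, -0.4, -1.8]
grip_width: 0.047
grasp_force: 30.0
```

Request:
move_arm([
  [0,0,0,1,0,0,44],
  [0,0,0,0,0,0,44],
  [0,0,0,0,0,0,44],
])

```text
time: 19.42
eef_pos: [0.4889, 0.019, 0.1078]
tool_rot: [2.345, 2.09, -0.0]
ft_force: [0.1, 0.6, -2.1]
grip_width: 0.0473
grasp_force: 30.0
```

Request:
move_arm([
  [0,0,0,1,0,0,44],
  [0,0,0,0,0,0,44],
  [0,0,0,0,0,0,44],
])

```text
time: 19.8
eef_pos: [0.489, 0.02, 0.1078]
tool_rot: [-2.345, -2.09, 0.0]
ft_force: [-0.3, -0.3, -3.0]
grip_width: 0.0471
grasp_force: 30.0
```

Request:
move_arm([
  [0,0,0,1,0,0,44],
  [0,0,0,0,0,0,44],
  [0,0,0,0,0,0,44],
])

```text
time: 20.18
eef_pos: [0.4891, 0.021, 0.1078]
tool_rot: [2.345, 2.09, 0.0]
ft_force: [-0.6, -0.8, -2.3]
grip_width: 0.0471
grasp_force: 30.0
```

```bash
python3 -c "
from h import *
st()"
```

```text
t 20.18 tcp [0.4891 0.021  0.1078] rack [-0.4 21.1] z mm 107.8 yaw_y -6.58 toolz [ 0. -0. -1.] F [-0.59 -0.78 -2.33] M [-0.05  0.05 -0.  ] w 47.1 gf 30.0
```

Request:
move_arm([
  [0,0,0,0.7,0,0,44],
  [0,0,0,0,0,0,44],
  [0,0,0,0,0,0,44],
])

```text
time: 20.55
eef_pos: [0.4892, 0.0217, 0.1078]
tool_rot: [2.345, 2.09, -0.0]
ft_force: [-0.8, -0.4, -2.0]
grip_width: 0.0471
grasp_force: 30.0
```

```bash
python3 -c "
from h import *
st()"
```

```text
t 20.55 tcp [0.4892 0.0217 0.1078] rack [-0.4 21.8] z mm 107.8 yaw_y -6.59 toolz [-0.e+00 -1.e-04 -1.e+00] F [-0.85 -0.38 -1.95] M [-0.14  0.08 -0.01] w 47.1 gf 30.0
```

Request:
move_arm([
  [0,0,0,0.6,0,0,44],
  [0,0,0,0,0,0,44],
  [0,0,0,0,0,0,44],
])

```text
time: 20.92
eef_pos: [0.4893, 0.022, 0.1079]
tool_rot: [2.345, 2.09, -0.001]
ft_force: [-0.3, -3.4, -1.1]
grip_width: 0.0469
grasp_force: 30.0
```

```bash
python3 -c "
from h import *
st()"
```

```text
t 20.93 tcp [0.4893 0.022  0.1079] rack [-0.4 22.1] z mm 107.9 yaw_y -6.6 toolz [-0.e+00 -5.e-04 -1.e+00] F [-0.35 -3.39 -1.09] M [-0.68  0.23 -0.02] w 46.9 gf 30.0
```

Request:
move_arm([
  [0,0,0,0,0,1.6,44],
  [0,0,0,0,0,0,44],
  [0,0,0,0,0,0,65],
  [0,0,0,0,0,0,93],
  [0,0,0,0,0,0,93],
  [0,0,0,0,0,0,93],
  [0,0,0,0,0,-30,93],
  [0,0,0,0,0,-45,93],
  [0,0,0,0,0,-30,93],
])

```text
time: 22.05
eef_pos: [0.4898, 0.0224, 0.2134]
tool_rot: [2.344, 2.089, 0.002]
ft_force: [-0.1, 0.4, 0.4]
grip_width: 0.0927
grasp_force: 0.0
```

Request:
move_arm([
  [0,0,0,39,-21.8,0,93],
  [0,0,0,39,-21.8,0,93],
  [0,0,0,39,-21.8,0,93],
  [0,0,0,39,-21.8,0,93],
  [0,0,0,39,-21.8,0,93],
  [0,0,0,39,-21.8,0,93],
  [0,0,0,40,-21.8,0,93],
  [0,0,0,0,0,0,93],
  [0,0,0,0,0,0,93],
])

```text
time: 23.18
eef_pos: [0.3691, 0.3117, 0.2111]
tool_rot: [2.344, 2.091, -0.001]
ft_force: [0.5, -0.9, 0.5]
grip_width: 0.093
grasp_force: 0.0
```

```bash
python3 -c "
from h import *
import pickle
st(); s=snapshot('top'); pickle.dump(s,open('top2.pkl','wb'))
for k,v in seejars(s).items():
    for a in v: print(k,*a)
cv2.imwrite('pics/top2.png',cv2.resize(s['frame'][180:330,120:400,::-1],None,fx=2.7,fy=2.7))"
```

```text
t 23.18 tcp [0.3691 0.3117 0.2111] rack [-153.5  295.8] z mm 211.1 yaw_y -6.54 toolz [-0.e+00 -5.e-04 -1.e+00] F [ 0.47 -0.94  0.52] M [-0.1   0.03  0.03] w 93.0 gf 0.0
red 89 [ 0.4786 -0.0709  0.116 ] [ -0.2 -71.5]
red 62 [ 0.474  -0.1085  0.116 ] [  -0.3 -109.3]
blk 859 [0.4909 0.045  0.145 ] [-1.5 45.1]
wht 133 [0.3655 0.3231 0.142 ] [-158.5  306.7]
wht 11 [ 0.2827 -0.5207  0.142 ] [-142.3 -541. ]
```

View pics/top2.png

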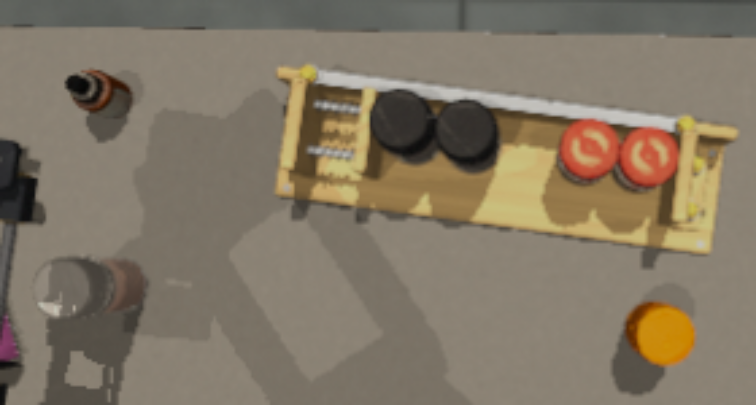

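The place is open: grinders at (402,122) and (466,132) against the plate, red caps at (590,150) and (648,157) against the board, and the salt still at (70,287). Now I'll grip the salt.

Request:
move_arm([
  [0,0,0,0,0,35,93],
  [0,0,0,0,0,40,93],
  [0,0,0,0,1,34,93],
  [0,0,0,0,0,0,93],
  [0,0,0,0,0,0,75],
  [0,0,0,0,0,0,60],
  [0,0,0,0,0,0,44],
  [0,0,0,0,0,0,44],
  [0,0,0,0,0,0,44],
  [0,0,0,0,0,0,44],
])

```text
time: 24.48
eef_pos: [0.3701, 0.3121, 0.1024]
tool_rot: [-2.345, -2.09, -0.0]
ft_force: [-0.8, 0.2, 2.8]
grip_width: 0.0464
grasp_force: 30.0
```

```bash
python3 -c "
from h import *
st()
s=snapshot('side'); cv2.imwrite('pics/side4.png',cv2.resize(s['frame'][230:400,150:340,::-1],None,fx=3.5,fy=3.5))"
```

```text
t 24.48 tcp [0.3701 0.3121 0.1024] rack [-152.6  296.3] z mm 102.4 yaw_y -6.58 toolz [ 1.e-04  2.e-04 -1.e+00] F [-0.77  0.21  2.78] M [-0.    0.24 -0.02] w 46.4 gf 30.0
```

View pics/side4.png

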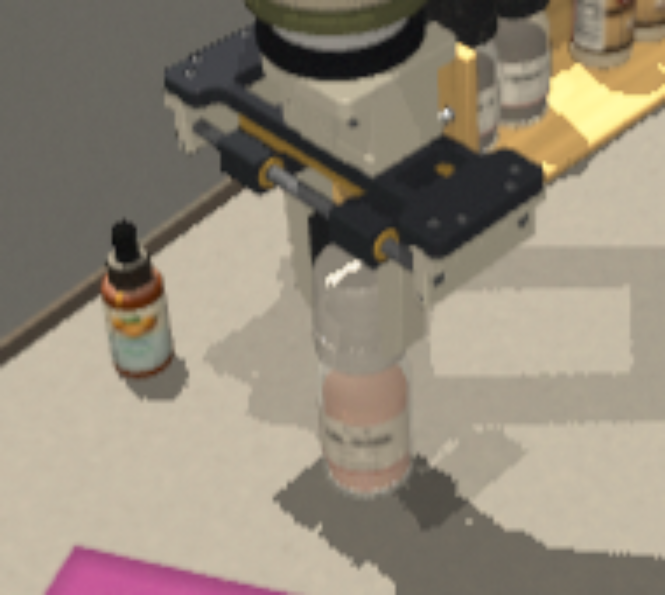

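The salt grinder is held squarely by its head at (360,270); the dropper bottle at (140,320) is clear.

Request:
move_arm([
  [0,0,0,0,0,-15,44],
  [0,0,0,0,0,-15,44],
  [0,0,0,-40,7.8,0,44],
  [0,0,0,-40,7.8,0,44],
  [0,0,0,-40,7.8,0,44],
  [0,0,0,-40,7.8,0,44],
  [0,0,0,-40,7.8,0,44],
  [0,0,0,-40,7.8,0,44],
  [0,0,0,-40,7.8,0,44],
  [0,0,0,-39,7.8,0,44],
  [0,0,0,0,0,0,44],
  [0,0,0,0,0,0,44],
])

```text
time: 26.02
eef_pos: [0.3957, -0.0119, 0.1329]
tool_rot: [2.346, 2.089, 0.001]
ft_force: [-0.3, 0.3, -2.9]
grip_width: 0.0472
grasp_force: 30.0
```

```bash
python3 -c "
from h import *
st()"
```

```text
t 26.02 tcp [ 0.3957 -0.0119  0.1329] rack [-89.4 -22.5] z mm 132.9 yaw_y -6.64 toolz [ 7.e-04  3.e-04 -1.e+00] F [-0.33  0.29 -2.94] M [-0.02  0.07 -0.03] w 47.2 gf 30.0
```

Request:
move_arm([
  [0,0,0,0,15,9,44],
  [0,0,0,0,15,9.5,44],
  [0,0,0,0,15,0,44],
  [0,0,0,0,13,0,44],
  [0,0,0,0,10,0,44],
  [0,0,0,0,3,0,44],
  [0,0,0,0,0,0,44],
  [0,0,0,0,0,0,44],
])

```text
time: 27.02
eef_pos: [0.4658, -0.0201, 0.1137]
tool_rot: [-2.345, -2.09, -0.0]
ft_force: [-0.2, -0.4, -2.4]
grip_width: 0.0465
grasp_force: 30.0
```

```bash
python3 -c "
from h import *
st()
s=snapshot('top'); 
cv2.imwrite('pics/top3.png',cv2.resize(s['frame'][190:290,210:400,::-1],None,fx=4,fy=4))"
```

```text
t 27.02 tcp [ 0.4658 -0.0201  0.1137] rack [-18.8 -22.5] z mm 113.7 yaw_y -6.58 toolz [-1.e-04  1.e-04 -1.e+00] F [-0.16 -0.41 -2.39] M [-0.08  0.08  0.01] w 46.5 gf 30.0
```

View pics/top3.png

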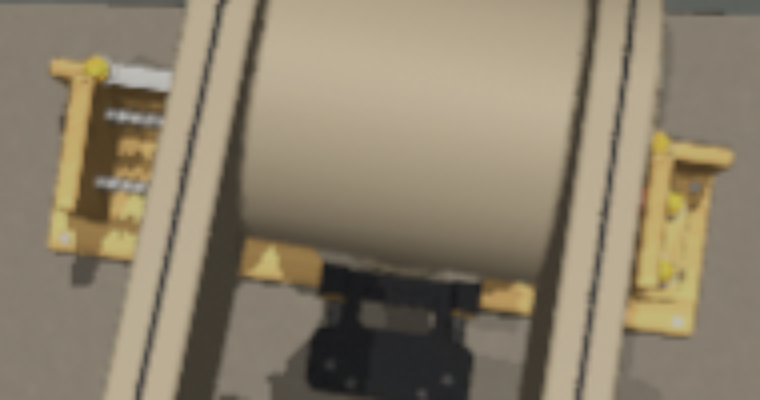

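The arm hides the place in this view, so I'll go by force and creep in.

Request:
move_arm([
  [0,0,0,0,2,0,44],
  [0,0,0,0,2,0,44],
  [0,0,0,0,1,0,44],
  [0,0,0,0,0,0,44],
])

```text
time: 27.58
eef_pos: [0.4708, -0.0211, 0.1136]
tool_rot: [-2.345, -2.09, 0.001]
ft_force: [-1.5, -2.3, -2.8]
grip_width: 0.0468
grasp_force: 30.0
```

Request:
move_arm([
  [0,0,0,0,1,0,44],
  [0,0,0,0,1,0,44],
  [0,0,0,0,0,0,44],
])

```text
time: 27.95
eef_pos: [0.4726, -0.0215, 0.1135]
tool_rot: [-2.345, -2.09, 0.002]
ft_force: [-3.4, -3.8, -2.8]
grip_width: 0.0467
grasp_force: 30.0
```

Request:
move_arm([
  [0,0,0,0,1,0,44],
  [0,0,0,0,1,0,44],
  [0,0,0,0,0,0,44],
])

```text
time: 28.32
eef_pos: [0.4744, -0.022, 0.1134]
tool_rot: [-2.345, -2.09, 0.003]
ft_force: [-4.5, -4.7, -2.8]
grip_width: 0.0466
grasp_force: 30.0
```

```bash
python3 -c "
from h import *
st()"
```

```text
t 28.32 tcp [ 0.4744 -0.022   0.1134] rack [-10.  -23.3] z mm 113.4 yaw_y -6.6 toolz [-0.0015 -0.0011 -1.    ] F [-4.49 -4.66 -2.77] M [-1.23  1.02  0.02] w 46.6 gf 30.0
```

Request:
move_arm([
  [0,0,0,0,1,0,44],
  [0,0,0,0,1,0,44],
  [0,0,0,0,0,0,44],
])

```text
time: 28.7
eef_pos: [0.4766, -0.0222, 0.1135]
tool_rot: [2.346, 2.09, -0.002]
ft_force: [-3.8, -3.7, -3.8]
grip_width: 0.0467
grasp_force: 30.0
```

Request:
move_arm([
  [0,0,0,0,1,0,44],
  [0,0,0,0,1,0,44],
  [0,0,0,0,0,0,44],
])

```text
time: 29.08
eef_pos: [0.4787, -0.0224, 0.1135]
tool_rot: [2.345, 2.09, -0.002]
ft_force: [-4.0, -4.8, -3.1]
grip_width: 0.0467
grasp_force: 30.0
```

Request:
move_arm([
  [0,0,0,0,1,0,44],
  [0,0,0,0,1,0,44],
  [0,0,0,0,0,0,44],
])

```text
time: 29.45
eef_pos: [0.4807, -0.0227, 0.1135]
tool_rot: [2.345, 2.09, -0.002]
ft_force: [-2.2, -4.3, -2.7]
grip_width: 0.0468
grasp_force: 30.0
```

```bash
python3 -c "
from h import *
st()"
```

```text
t 29.45 tcp [ 0.4807 -0.0227  0.1135] rack [ -3.7 -23.3] z mm 113.5 yaw_y -6.6 toolz [-7.0e-04 -1.1e-03 -1.0e+00] F [-2.17 -4.34 -2.75] M [-1.25  0.77  0.07] w 46.8 gf 30.0
```

Request:
move_arm([
  [0,0,0,0,1,0,44],
  [0,0,0,0,1,0,44],
  [0,0,0,0,1,0,44],
  [0,0,0,0,0,0.6,44],
  [0,0,0,0,0,0.5,44],
  [0,0,0,0,0,0,44],
])

```text
time: 30.2
eef_pos: [0.4844, -0.0231, 0.113]
tool_rot: [2.344, 2.089, -0.0]
ft_force: [-1.8, -5.1, -2.1]
grip_width: 0.047
grasp_force: 30.0
```

```bash
python3 -c "
from h import *
st()"
```

```text
t 30.2 tcp [ 0.4844 -0.0231  0.113 ] rack [ -0.  -23.3] z mm 113.0 yaw_y -6.6 toolz [ 9.0e-04 -1.3e-03 -1.0e+00] F [-1.79 -5.12 -2.11] M [-1.22  0.4  -0.02] w 47.0 gf 30.0
```

Request:
move_arm([
  [0,0,0,0,0,0.5,44],
  [0,0,0,0,0,0.4,44],
  [0,0,0,0,0,0,44],
  [0,0,0,0,0,0,44],
])

```text
time: 30.7
eef_pos: [0.4846, -0.0232, 0.1126]
tool_rot: [2.344, 2.088, 0.0]
ft_force: [-2.6, -6.3, 1.2]
grip_width: 0.0465
grasp_force: 30.0
```

```bash
python3 -c "
from h import *
st()"
```

```text
t 30.7 tcp [ 0.4846 -0.0232  0.1126] rack [  0.2 -23.4] z mm 112.6 yaw_y -6.6 toolz [ 0.0013 -0.0015 -1.    ] F [-2.62 -6.31  1.23] M [-1.22  0.77  0.06] w 46.5 gf 30.0
```

Request:
move_arm([
  [0,0,0,0,0,0,50],
  [0,0,0,0,0,0,60],
  [0,0,0,0,0,0,93],
  [0,0,0,0,0,0,93],
  [0,0,0,0,0,0,93],
  [0,0,0,0,0,-20,93],
  [0,0,0,0,0,-40,93],
  [0,0,0,0,0,-40,93],
  [0,0,0,0,0,0,93],
])

```text
time: 31.82
eef_pos: [0.4862, -0.0227, 0.2158]
tool_rot: [2.341, 2.087, 0.007]
ft_force: [0.4, -0.1, -0.1]
grip_width: 0.0933
grasp_force: 0.0
```

Request:
move_arm([
  [0,0,0,40,-15,0,93],
  [0,0,0,40,-15,0,93],
  [0,0,0,40,-15,0,93],
  [0,0,0,40,-15,0,93],
  [0,0,0,40,-15,0,93],
  [0,0,0,40,-15,0,93],
  [0,0,0,40,-15,0,93],
  [0,0,0,40,0,0,93],
  [0,0,0,0,0,0,93],
])

```text
time: 32.95
eef_pos: [0.4153, 0.3094, 0.2102]
tool_rot: [-2.342, -2.093, 0.003]
ft_force: [0.2, -1.1, -0.4]
grip_width: 0.0931
grasp_force: 0.0
```

```bash
python3 -c "
from h import *
st(); s=snapshot('top'); p=snapshot('side')
for k,v in seejars(s).items():
    for a in v: print(k,*a)
a=cv2.resize(s['frame'][195:285,215:395,::-1],(600,300)); b=cv2.resize(p['frame'][170:310,220:400,::-1],(386,300))
cv2.imwrite('pics/fin.png',cv2.hconcat([a[:,100:500],b]))"
```

```text
t 32.95 tcp [0.4153 0.3094 0.2102] rack [-107.4  298.9] z mm 210.2 yaw_y -6.41 toolz [-1.9e-03 -5.0e-04 -1.0e+00] F [ 0.19 -1.1  -0.4 ] M [-0.08  0.06  0.02] w 93.1 gf 0.0
red 91 [ 0.4786 -0.0709  0.116 ] [ -0.1 -71.4]
red 59 [ 0.4742 -0.109   0.116 ] [-1.000e-01 -1.098e+02]
blk 858 [0.4921 0.0463 0.145 ] [-0.5 46.6]
wht 391 [ 0.4849 -0.024   0.142 ] [  0.6 -24.1]
wht 13 [ 0.2828 -0.5205  0.142 ] [-142.2 -540.8]
```

View pics/fin.png

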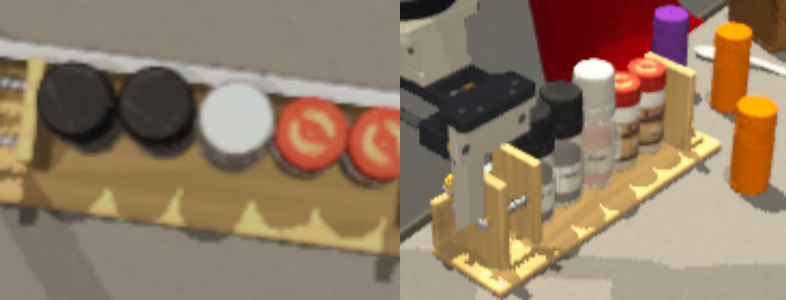

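The salt grinder at (237,118) stands upright in line, between the black heads at (78,102) and (156,103) and the red caps at (310,133) and (380,145). The gripper is clear, so I'm handing in.

```bash
python3 -c "
from cell import *
print(finish_job())"
```

```text
the job is handed in; nothing more can be done
None
```

The salt grinder is back in its place, upright and in line between the low jars and the black-headed grinders, let go, and the job was handed in after about 33 of the 72 s; the hand-in gave no verdict.

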